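# Unlock, open and prop the strongbox lot

## Robot

A 7-joint arm with a two-finger parallel gripper is mounted at the origin on the work surface. World frame = base frame: x ahead of the robot, y to its left, z up, the work surface at z = 0. Lengths are in m, angles in rad, forces in N, time in s.
With the tool pointing down it reaches from about 0.4 to 0.85 m from the base axis. Payload 10.4 kg.
Tool frame: the origin (TCP) lies midway between the tips of the shut fingers; the grasp point (between the pads) lies 19 mm behind it; z points along the fingers, x is the direction in which the jaws open and shut, and the axes are right-handed (so a half turn about z gives the same grasp; the last joint's range is limited). The gripper opens to 87 mm and grips with 3 to 60 N. Pads are 19 mm wide; open, the fingers measure 117 mm over their backs; the gripper's body (75 mm by 190 mm) begins 51 mm behind the grasp point.
Start: joints at [1.17, 0.332, -0.065, 1.46, 0.022, 1.35, -0.088], TCP at [0.231, -0.581, 0.223] pointing down, gripper open.
Joint ranges: [-2.6, 2.6], [-0.5, 2.12], [-1.47, 1.34], [0.16, 2.42], [-1.27, 4.41], [0.06, 2.06], [-2.6, 2.6]. Speed limits (rad/s): [2.22, 2.22, 2.79, 2.79, 3.14, 3.14, 3.14].

## Interface

Orientations are given as a rotation vector (axis times angle).
In Python, from station import r gives the robot as it stands. Calls block until the motion is done:
- r.reach(position, orientation): joint-space move of the TCP to a pose.
- r.move_l(position, ori=None, max_speed=0.15, max_force=None): straight line of the TCP; ori=None keeps the orientation; max_speed is the mean speed in m/s. With max_force (N) it stops when the force on the tool has changed by that much, and returns True; else False.
- r.movej(angles): joint-space move.
- r.set_gripper(opening, effort=None): finger opening in m; effort is the grip in N (None keeps the last); returns when the fingers have stopped.
- r.wait(seconds).
- r.solve_ik(position, orientation): joint angles nearest the present ones, or None.
- r.state(): the state.
- r.camera(name): name is "scene" or "top" or "wrist"; returns a dict with "pixels" (420x560x3 uint8, red, green, blue), "intrinsics" (3x3 intrinsics, pixels), "R" (3x3) and "t" (3): a world point X has camera coordinates R X + t; the wrist camera has in their place "hand_eye" (4x4, takes a point from camera to tool coordinates, whose origin is the TCP and whose axes are the tool frame's). Camera axes: x right, y down, z forward; pixel columns grow to the right and rows downward; lengths in m; the calibration is good to about 2 mm. The wrist camera is an equidistant fisheye: a pixel r from the principal point sees the ray r / f radians off the axis. A picture is of the moment at which its call begins: read the wrist's pose just before it. There is no depth.
A pose or a line that the arm cannot do raises r.MotionError and nothing moves.
- r.sign_off(): hands the job in, once; it reports no verdict.
The state is a dict: "clock": time; "joints": joint angles; "joint_velocities": joint speeds; "tau": joint torques, N m; "eef_pos": TCP position; "orientation": TCP orientation; "wrist_force": force on the tool from outside, world axes, zero at the start; "ft_torque": the same for the moment, N m; "grip_width": finger opening in m.
Only numpy, scipy, OpenCV 4.12 (cv2) and the standard library are available. Lean on these libraries where they do the work, as an engineer would, in place of code of your own. Each camera call takes 0.05 s, during which the arm holds its last target.

## Task

Open the green strongbox for the viewing: from where the dial stands turn it left (anticlockwise) to 60, then right to 40, then left to 50, stopping for a moment on each number and without overrunning it. Then raise the lid all the way to its stop and swing the prop rod on the box's right-hand side up until its end stands in the socket on the lid, let go, and leave the other lots near the box as they are.

Things in the scene. Friction and masses are not known exactly. Their poses are not given: they have to be found in the camera images.
- strongbox: Heavy green steel strongbox with a sloping lid, does not move: 240 deep (x), 300 wide (y), front rim 60, back rim 188 above the table. Origin: centre of its underside; x from its low front (towards the robot) to its back, y to its left, z up. In its frame (m): dial_knob (-0.021, 0, 0.154), lid_handle shut (-0.124, 0, 0.102), at the stop (-0.112, 0, 0.304).
- dial (a joint): Dial angle, rad: 0 with the red zero mark at the pointer, growing as it turns left (anticlockwise seen from outside). Number at the pointer = angle / 0.06283: 40 is 2.513, 50 is 3.142, 60 is 3.770; each good to 2 marks (0.126). Stops at 0 and 80. Starts between 28 and 40. Stays where left (0.06 N m friction): it may be let go and gripped anew. If a number is overrun, turn right to 20 and begin again.
- dial_knob (a point): Point on the dial's axis, on its round black knob (40 diameter, standing 13 to 43 mm above the lid's face, over the dial disc of 80 diameter): 32 mm off the lid's face, 11 below the knob's end. Carries the lid's axes: z along the dial's axis, out of the lid (lid shut: tilted 28 deg from vertical towards the box's front), x uphill to the hinge.
- dial_pointer (a point): Tip of the fixed red pointer on the lid at the uphill side of the dial, 42 mm from its axis. The dial has 100 marks a turn, rising clockwise from the thick red zero line: a long white line every 10, a short one every 5, no figures; a red stripe on the knob's end face also points to zero.
- lid (a joint): Lid's hinge, rad: 0 shut (sloping 28 deg down to the front), 0.80 at the open stop (18 deg above level). Locked until the numbers are dialled. Stiff hinge, stays where left; 10 to 13 N at the handle raises it, along the handle's arc about lid_hinge. Leave it within 3 deg (0.05) of the stop.
- lid_handle (a point): Middle of the steel bar handle near the lid's front edge: round bar 11 diameter, 110 long across the box (along y), its axis 35 mm off the lid's face, posts 90 apart, 258 mm from the hinge axis; the dial's disc begins 76 mm uphill of it. Carries the lid's axes.
- lid_hinge (a point): On the lid's hinge axis (which runs along the box's y), middle of the box's back rim; carries the box's axes.
- prop_rod (a joint): Prop rod's pivot, rad: 0 lying level along the box's right-hand wall, pointing to the back; grows as it swings up and forward about the box's y axis. With its end in the socket it rests at 1.63 to 1.70 (past upright), against the socket's front plate; stop at 1.70. Let go before upright, it falls back. Under 2 N at the knob. Needs the lid within 3 deg of its stop.
- prop_pivot (a point): Prop rod's pivot on the right-hand wall near the front, 16 mm out from the wall's face and 45 mm above the table; carries the box's axes.
- prop_knob (a point): On the axis of the rod's red grip knob: a cylinder 16 diameter sticking out 46 mm sideways from the rod (to the box's right), 120 mm from the pivot. The point is 28 mm out from the rod, 44 from the box's wall, 41 outside the raised lid's edge: come with the gripper leaning away from the box, sideways. -y axis along the knob outwards, x along the rod to its free end.
- prop_tip (a point): Free end of the prop rod: steel, 8 mm diameter, 200 mm from the pivot.
- socket (a point): Where the rod's end stands when in place with the lid at its stop: inside the steel pocket on the lid's right-hand edge, 16 mm out from the edge. The pocket is open below and to the back, 26 wide across the rod, its roof 15 above the rod's end, with a plate on its front side as stop. Moves with the lid.
- oil_tin: Red and white round tin 100 diameter, 135 tall, beside the box on its left; origin centre of its underside. Leave alone.
- soda_bottle: Green glass bottle 62 diameter, 200 tall, on the box's left, near the front; origin centre of its underside. Leave alone.
- model_car_box: Yellow and blue box 180 x 90 x 75 with a red model car showing in its top, 150 to 220 mm out to the right of the box; origin centre of its underside. Leave alone.

How it is judged:
By the outcome, as a careful person would: the job done as asked, in the order asked, and still so for the second after the job is handed in, with the robot touching nothing.
It also fails if it takes over 72 s, if anything falls off the work surface, if the arm or the gripper's body presses on something with over 40 N, if the wrist force passes 120 N, or if a joint passes its speed limit or range.

## Working session

There is one attempt and no reset: what is moved stays moved. The work goes in short steps, each a Python script; the robot and the scene stay as the last script left them, time stands still between calls to the robot, and variables do not carry over. Pictures are saved under pics/ and viewed, and the job is handed in when it is done.

```bash
ls; mkdir -p pics; python3 - <<'E'
from station import r
import cv2
s=r.state();print(s)
for n in ("scene","top","wrist"):
    c=r.camera(n);cv2.imwrite(f"pics/{n}0.png",c["pixels"][:,:,::-1])
    print(n,{k:v for k,v in c.items() if k!="pixels"})
E
```

```text
pics
{'clock': 0.0, 'joints': array([ 1.17040006,  0.33287191, -0.0646903 ,  1.46094207,  0.02161746,
        1.34992091, -0.08847515]), 'joint_velocities': array([ 0.00118329, -0.00060467,  0.00136603, -0.00127899,  0.00243225,
        0.0002893 , -0.00121016]), 'tau': array([ 1.15977480e-03, -6.23254752e+01,  2.52464722e-02, -3.89898026e+01,
       -6.13555242e-02,  3.96110164e-02,  6.22875541e-05]), 'eef_pos': array([ 0.23038256, -0.5805642 ,  0.22175355]), 'orientation': array([-2.59848576e+00,  1.76432337e+00,  1.95337905e-03]), 'wrist_force': array([ 0.11306095, -0.1696197 ,  0.17551796]), 'ft_torque': array([ 0.01472405, -0.00952593, -0.00655022]), 'grip_width': 0.08728263476007297}
scene {'intrinsics': array([[530.95834828,   0.        , 276.3011976 ],
       [  0.        , 530.95834828, 215.17670102],
       [  0.        ,   0.        ,   1.        ]]), 'R': array([[-0.40704123,  0.91322801, -0.01822196],
       [ 0.61603117,  0.25973688, -0.74366817],
       [-0.67440568, -0.31392891, -0.66830054]]), 't': array([ 0.24272151, -0.25918372,  1.93226151])}
top {'intrinsics': ar
[... 186 characters left out ...]
1879,  0.0268836 ],
       [-0.99682134,  0.00413083, -0.07956231],
       [ 0.07942092, -0.02729845, -0.99646732]]), 't': array([-0.00450932,  0.60797738,  1.23043596])}
wrist {'intrinsics': array([[325.1922621 ,   0.        , 277.45156436],
       [  0.        , 325.1922621 , 203.06918013],
       [  0.        ,   0.        ,   1.        ]]), 'hand_eye': array([[ 9.99999715e-01, -3.40183965e-06,  7.55626730e-04,
        -5.66101025e-04],
       [-2.15102453e-04,  9.57335876e-01,  2.88977462e-01,
        -7.86009053e-02],
       [-7.24371633e-04, -2.88977542e-01,  9.57335602e-01,
        -1.61918026e-01],
       [ 0.00000000e+00,  0.00000000e+00,  0.00000000e+00,
         1.00000000e+00]])}
```

View pics/scene0.png

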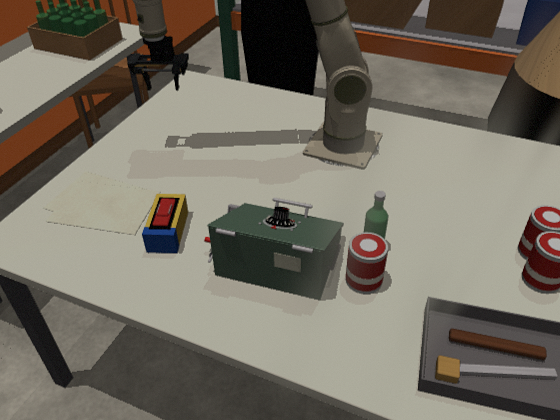

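View pics/top0.png

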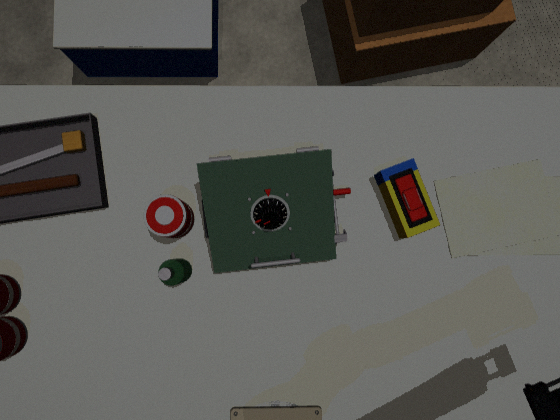

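```bash
python3 - <<'E'
import cv2
i=cv2.imread('pics/top0.png')[60:320,130:430]
cv2.imwrite('pics/topc.png',cv2.resize(i,None,fx=2.3,fy=2.3,interpolation=cv2.INTER_CUBIC))
E
```

```text
(no output)
```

View pics/topc.png

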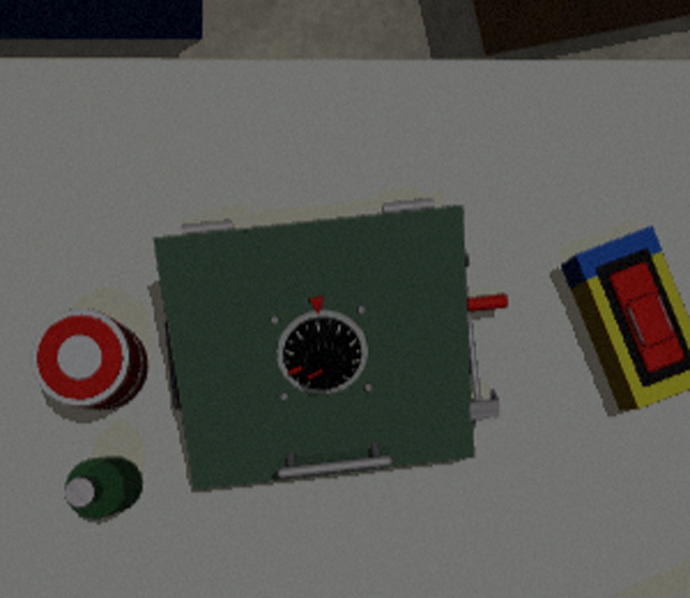

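Top view: the box is centred near crop (320,350) with its front to the robot, dial pointer at (318,313), handle from (278,474) to (390,461), and prop knob at (468–507,303). Next I fit the box pose.

```bash
cat > h.py <<'E'
import numpy as np, cv2
from scipy.spatial.transform import Rotation as Ro
from scipy.optimize import least_squares
SL=np.arctan2(.128,.240)
n=np.array([-np.sin(SL),0,np.cos(SL)]);u=np.array([np.cos(SL),0,np.sin(SL)]);Y=np.array([0,1.,0])
face=np.array([-.021,0,.154])-.032*n
K=np.array([-.021,0,.154]);H=np.array([-.124,0,.102]);HG=np.array([.12,0,.188])
def proj(c,X):
    p=(c["R"]@X.T).T+c["t"]; q=(c["intrinsics"]@p.T).T; return q[:,:2]/q[:,2:]
def B(p,X): # box->world
    return Ro.from_euler('z',p[2]).apply(X)+np.array([p[0],p[1],0])
def save(c,f,crop=None,s=1):
    im=c["pixels"][:,:,::-1]
    if crop: a,b,cc,d=crop; im=im[b:d,a:cc]
    cv2.imwrite("pics/"+f,cv2.resize(im,None,fx=s,fy=s,interpolation=cv2.INTER_CUBIC))
E
cat > fit.py <<'E'
from h import *
from station import r
c=r.camera("top"); c2=r.camera("scene")
M=np.array([H+.055*Y,H-.055*Y,face+.042*u+.003*n,face+.005*n, face+(-.129)*u+.15*Y, face-.129*u-.15*Y])
px=np.array([[278,474],[390,461],[318,313],[322,352],[192,491],[474,458]])/2.3+[130,60]
f=lambda p:(proj(c,B(p,M))-px).ravel()
s=least_squares(f,[.6,0,0],loss='soft_l1');p=s.x;print(p,f(p).round(1))
np.save('box.npy',p)
# prop knob: line at y=-.212 z=.045
a=least_squares(lambda q:(proj(c,B(p,np.array([[q[0],q[1],.045]])))[0]-(np.array([507,302])/2.3+[130,60])),[0,-.2]).x
print("knobend box",a)
print(B(p,np.array([K,H,HG])))
save(c2,'scc.png',(190,170,420,310),3)
E
python3 fit.py
```

```text
[0.60081055 0.01600388 0.10390083] [ 1.5 -0.2 -1.6  0.4  0.1  1.9  0.1  1.7  0.8 -5.5 -1.5 -4.6]
knobend box [ 0.03530097 -0.21234488]
[[0.5799238  0.01382588 0.154     ]
 [0.47747926 0.00314334 0.102     ]
 [0.72016341 0.02844956 0.188     ]]
```

View pics/scc.png

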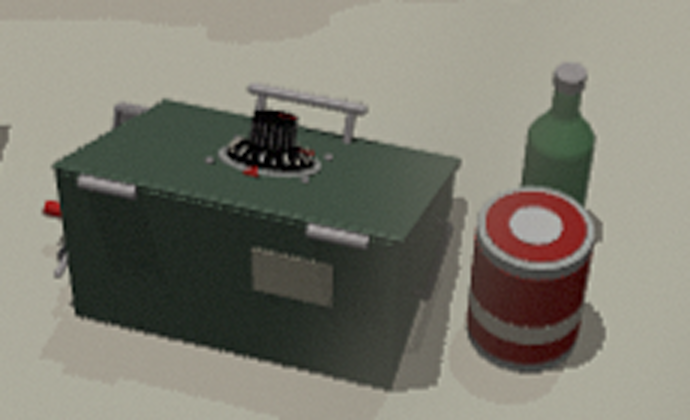

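```bash
cat >> h.py <<'E'
def dialori(p,a):
    Rb=Ro.from_euler('z',p[2])
    x=Ro.from_rotvec(n*a).apply(Y); z=-n; y=np.cross(z,x)
    return (Rb*Ro.from_matrix(np.column_stack([x,y,z]))).as_rotvec()
E
python3 - <<'E'
from h import *
from station import r
p=np.load('box.npy')
print(r.state()['clock'])
for a in np.arange(-3.2,3.3,.4):
    q=r.solve_ik(B(p,K+.004*n-.019*n),dialori(p,a))
    q2=r.solve_ik(B(p,K+.12*n),dialori(p,a))
    print(round(a,2),None if q is None else q.round(2),None if q2 is None else q2.round(2))
E
```

```text
0.25
-3.2 [ 0.78  0.06 -0.89  2.08  0.08  0.54 -1.68] [ 0.93 -0.33 -0.83  2.05 -0.43  0.86 -1.25]
-2.8 [ 0.79  0.06 -0.89  2.08  0.08  0.54 -1.28] [ 0.92 -0.33 -0.82  2.05 -0.42  0.86 -0.85]
-2.4 [ 0.78  0.06 -0.89  2.08  0.08  0.54 -0.88] [ 0.9  -0.32 -0.81  2.05 -0.41  0.86 -0.46]
-2.0 [ 0.76  0.06 -0.87  2.08  0.08  0.54 -0.48] [ 0.87 -0.32 -0.79  2.05 -0.4   0.86 -0.08]
-1.6 [ 0.72  0.06 -0.83  2.08  0.07  0.54 -0.07] [ 0.83 -0.31 -0.76  2.05 -0.38  0.85  0.3 ]
-1.2 [ 0.67  0.05 -0.77  2.08  0.06  0.54  0.34] [ 0.78 -0.3  -0.72  2.05 -0.35  0.85  0.68]
-0.8 [ 0.6   0.04 -0.7   2.08  0.05  0.53  0.74] [ 0.71 -0.29 -0.66  2.06 -0.32  0.84  1.05]
-0.4 [ 0.54  0.04 -0.64  2.09  0.04  0.53  1.15] [ 0.6  -0.28 -0.58  2.06 -0.27  0.84  1.41]
-0.0 [ 0.56  0.04 -0.67  2.08  0.04  0.53  1.55] [ 0.44 -0.26 -0.45  2.07 -0.2   0.83  1.75]
0.4 [ 0.96  0.09 -1.07  2.07  0.14  0.54  1.88] [-0.73 -0.37  0.51  2.11  0.29  0.88  1.73]
0.8 [ 0.96  0.09 -1.07  2.07  0.14  0.54  2.28] [-0.99 -0.46  0.68  2.12  0.47  0.94  2.  ]
1.2 None [-0.99 -0.46  0.68  2.12  0.47  0.94  2.4 ]
1.6 None None
2.0 None [ 0.87 -0.32 -0.79  2.05 -0.4   0.86 -2.36]
2.4 [ 0.71  0.05 -0.81  2.08  0.07  0.54 -2.35] [ 0.89 -0.32 -0.8   2.05 -0.41  0.86 -1.95]
2.8 [ 0.77  0.06 -0.88  2.08  0.08  0.54 -1.96] [ 0.92 -0.33 -0.82  2.05 -0.43  0.86 -1.54]
3.2 [ 0.79  0.06 -0.89  2.08  0.08  0.54 -1.56] [ 0.93 -0.33 -0.82  2.05 -0.43  0.86 -1.13]
```

```bash
cat >> h.py <<'E'
def wproj(c,s,X):
    T=c["hand_eye"]; Xt=Ro.from_rotvec(s["orientation"]).inv().apply(X-s["eef_pos"])
    q=(T[:3,:3].T@(Xt-T[:3,3]).T).T
    th=np.arctan2(np.hypot(q[:,0],q[:,1]),q[:,2]); ph=np.arctan2(q[:,1],q[:,0]); Kk=c["intrinsics"]
    return np.column_stack([Kk[0,2]+Kk[0,0]*th*np.cos(ph),Kk[1,2]+Kk[1,1]*th*np.sin(ph)])
E
python3 - <<'E'
from h import *
from station import r
import pickle
p=np.load('box.npy')
r.reach(B(p,K+.15*n),dialori(p,-2.3))
s=r.state();c=r.camera("wrist");pickle.dump((s,c),open('w1.pkl','wb'))
print(s['clock'],s['eef_pos'],s['wrist_force'])
M=np.array([K,face,face+.042*u+.003*n,H+.055*Y,H-.055*Y,face+.04*Y,face-.04*Y])
print(wproj(c,s,B(p,M)))
save(c,'w1.png',None,1.4)
E
```

```text
2.5667 [0.50988054 0.005673   0.28648263] [-0.2167387   0.13368168 -0.76096651]
[[277.54065926 187.69426726]
 [277.51089457 180.51849562]
 [307.01180818 155.52456646]
 [161.86859545 221.89918609]
 [233.59410183 290.83236218]
 [252.53006422 153.4303651 ]
 [301.48547514 206.69832805]]
```

View pics/w1.png

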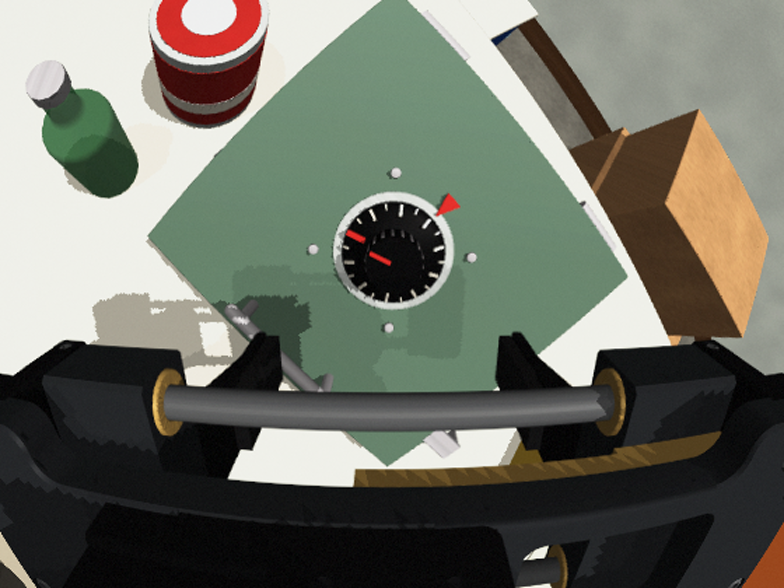

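```bash
python3 - <<'E'
from h import *
import pickle
s,c=pickle.load(open('w1.pkl','rb')); save(c,'w1c.png',(215,110,345,240),6)
E
```

```text
(no output)
```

View pics/w1c.png

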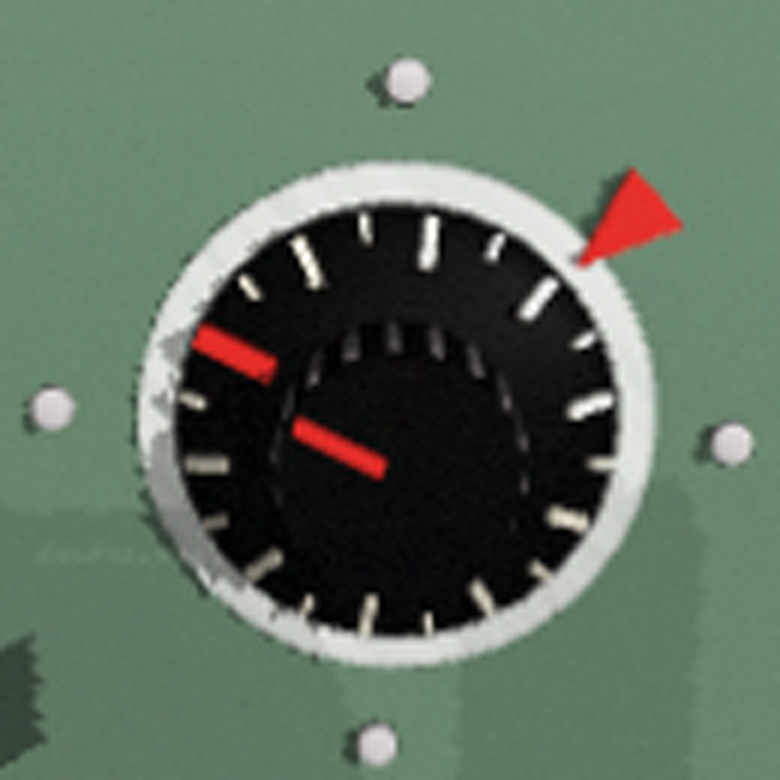

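```bash
cat > fit2.py <<'E'
from h import *
from station import r
import pickle
s,c=pickle.load(open('w1.pkl','rb')); ct=r.camera("top")
def mk(w,f,b):
    top=np.array([H+.055*Y,H-.055*Y,face+.042*u+.003*n,face+.008*n,face-f*u+w*Y,face-f*u-w*Y])
    wr=np.array([face+.042*u+.003*n,face+.008*n,face-f*u+w*Y,face-f*u-w*Y,face+b*u-w*Y])
    return top,wr
px=np.array([[278,474],[390,461],[318,313],[322,352],[192,491],[474,458]])/2.3+[130,60]
pw=np.array([[312,154.2],[281.2,178.8],[148/1.4,236/1.4],[387/1.4,465/1.4],[628/1.4,276/1.4]])
def f(q):
    t,w=mk(*q[3:6]); return np.concatenate([(proj(ct,B(q,t))-px).ravel(),(wproj(c,s,B(q,w))-pw).ravel()])
o=least_squares(f,[.6,.016,.1,.15,.129,.14],loss='soft_l1');q=o.x
print(q.round(4));print(f(q).round(1));np.save('box.npy',q[:3])
p=q[:3]
# dial reading: fit zero angle. mark k position radius rr at angle: uphill dir rotated; marks clockwise from zero
tips={0:(195,335),10:(298,240),20:(432,217),30:(557,281),40:(610,403),50:(585,525),60:(490,612),70:(370,632),80:(248,582),90:(187,465)}
ks=np.array(list(tips));pt=np.array(list(tips.values()))/6+[215,110]
def g(z):
    ang=z[0]-ks*.062831853 # angle about n, from uphill, positive ccw
    X=face+z[2]*n+z[1]*(np.cos(ang)[:,None]*u+np.sin(ang)[:,None]*Y)+z[3]*u+z[4]*Y
    return (wproj(c,s,B(p,X))-pt).ravel()
o=least_squares(g,[1.9,.034,.01,0,0]);print(o.x,"number",o.x[0]/.0628318,np.abs(o.fun).max())
E
python3 fit2.py
```

```text
[0.6055 0.015  0.1071 0.1521 0.1454 0.1389]
[ 2.1 -2.1 -1.1 -1.7  0.5 -0.1  0.6  0.2  1.4 -1.4  0.1 -1.  -1.5 -0.5
  0.1  1.5 -0.8 -0.4 -0.6  0.4 -0.2 -0.2]
[  1.94013799   1.54930538 -13.23571511  -1.93704176  -2.42255739] number 30.878281281180197 1.2156255389933506
```

```bash
sed -i 's/+z\[2\]\*n/+.011*n/; s/\[1.9,.034,.01,0,0\]/[1.9,.034,0,0,0]/' fit2.py; python3 fit2.py | tail -1
```

```text
-7.56966642e-04] number 30.8782812860116 1.2156255226838653
```

```bash
python3 - <<'E'
from h import *
from station import r
p=np.load('box.npy')
r.set_gripper(.065)
r.move_l(B(p,K+.05*n),dialori(p,-2.3),max_speed=.15)
s=r.state();f0=s['wrist_force']
hit=r.move_l(B(p,K-.013*n),dialori(p,-2.3),max_speed=.06,max_force=8)
s=r.state();print(hit,s['clock'],s['eef_pos']-B(p,K-.013*n),s['wrist_force']-f0)
r.set_gripper(.02,20)
s=r.state();print(s['clock'],s['grip_width'],s['wrist_force']-f0,s['ft_torque'])
c=r.camera("wrist");save(c,'w2.png',(140,60,420,270),2.7)
save(r.camera("top"),'t2.png',(130,60,430,320),2.3)
E
```

```text
False 5.4583 [ 1.02326749e-04 -3.79857653e-07  3.15265941e-04] [ 1.69821054 -0.7015747  -0.69968194]
6.0333 0.0395922045787397 [ 0.55756185 -1.31901641  0.30481878] [-0.23452668  0.31035567 -0.08883857]
```

View pics/w2.png

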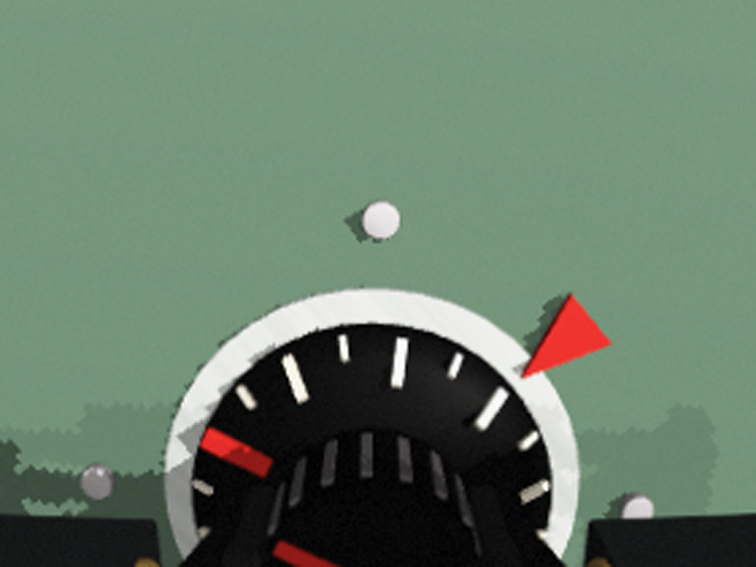

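```bash
cat > rd.py <<'E'
from h import *
def read(p,c,s,marks,ptr,h=.011,hp=.004):
    ks=np.array(list(marks));pt=np.array([marks[k] for k in marks],float);ptr=np.array(ptr,float)
    def X(rad,ang,z,h): return face+h*n+rad*(np.cos(ang)[:,None]*u+np.sin(ang)[:,None]*Y)+z[2]*u+z[3]*Y
    def g(z):
        return np.concatenate([(wproj(c,s,B(p,X(z[1],z[0]-ks*.062831853,z,h)))-pt).ravel(),(wproj(c,s,B(p,X(.042,np.array([z[4]]),z,hp)))-ptr).ravel()])
    o=least_squares(g,[ks.mean()*.0628,.034,0,0,0]);z=o.x
    print("num raw %.2f ptr-corr %.2f ptrang %.3f r %.4f off %.4f %.4f res %.2f"%(z[0]/.062832,(z[0]-z[4])/.062832,z[4],z[1],z[2],z[3],np.abs(o.fun).max()))
    return (z[0]-z[4])/.062832
E
python3 - <<'E'
from rd import *
from station import r
import pickle
p=np.load('box.npy')
s,c=pickle.load(open('w1.pkl','rb'))
tips={0:(195,335),10:(298,240),20:(432,217),30:(557,281),40:(610,403),50:(585,525),60:(490,612),70:(370,632),80:(248,582),90:(187,465)}
m={k:np.array(v)/6+[215,110] for k,v in tips.items()}
for h,hp in ((.011,.004),(.013,.001),(.008,.008),(.005,.01)): read(p,c,s,m,(312,154.2),h,hp)
s=r.state();c=r.camera('wrist')
t={0:(204,440),5:(241,390),10:(289,357),15:(343,337),20:(402,339),25:(459,357),30:(506,391),35:(538,434),40:(548,487)}
m={k:np.array(v)/2.7+[140,60] for k,v in t.items()}
for h,hp in ((.011,.004),(.013,.001),(.008,.008),(.005,.01)): read(p,c,s,m,np.array((522,377))/2.7+[140,60],h,hp)
E
```

```text
num raw 30.88 ptr-corr 31.07 ptrang -0.012 r 0.0383 off -0.0006 -0.0008 res 1.32
num raw 30.88 ptr-corr 31.40 ptrang -0.033 r 0.0380 off -0.0004 -0.0004 res 1.30
num raw 30.88 ptr-corr 30.61 ptrang 0.017 r 0.0386 off -0.0010 -0.0013 res 1.37
num raw 30.88 ptr-corr 30.29 ptrang 0.037 r 0.0390 off -0.0014 -0.0018 res 1.66
num raw 30.92 ptr-corr 30.96 ptrang -0.003 r 0.0386 off -0.0006 -0.0004 res 1.61
num raw 30.89 ptr-corr 31.58 ptrang -0.044 r 0.0382 off -0.0001 0.0002 res 1.60
num raw 30.96 ptr-corr 30.14 ptrang 0.051 r 0.0391 off -0.0013 -0.0015 res 1.97
num raw 30.99 ptr-corr 29.60 ptrang 0.087 r 0.0397 off -0.0020 -0.0025 res 3.04
```

```bash
cat >> h.py <<'E'
def turn(r,p,a0,a1,pos,step=.3):
    m=int(np.ceil(abs(a1-a0)/step))
    for a in np.linspace(a0,a1,m+1)[1:]: r.move_l(pos,dialori(p,a),max_speed=.1)
E
python3 - <<'E'
from h import *
from station import r
p=np.load('box.npy'); pos=B(p,K-.013*n)
t=r.state()['clock'];turn(r,p,-2.3,-2.0,pos);s=r.state();print(s['clock']-t,s['wrist_force'],s['ft_torque'],s['joint_velocities'].round(3))
t=s['clock'];turn(r,p,-2.0,-1.0,pos,1.);s=r.state();print(s['clock']-t,s['wrist_force'],s['ft_torque'])
s=r.state();c=r.camera("wrist");save(c,'w3.png',(140,60,420,270),2.7)
E
```

```text
0.4500000000000002 [ 1.2814931  -1.5498854   2.69809853] [-0.42581366  0.18482595 -0.13353166] [-0.008 -0.001  0.004  0.001 -0.003 -0.    -0.009]
1.1499999999999995 [ 0.80242155 -2.26968602  3.78197469] [-0.56885828  0.0194937  -0.29214461]
```

View pics/w3.png

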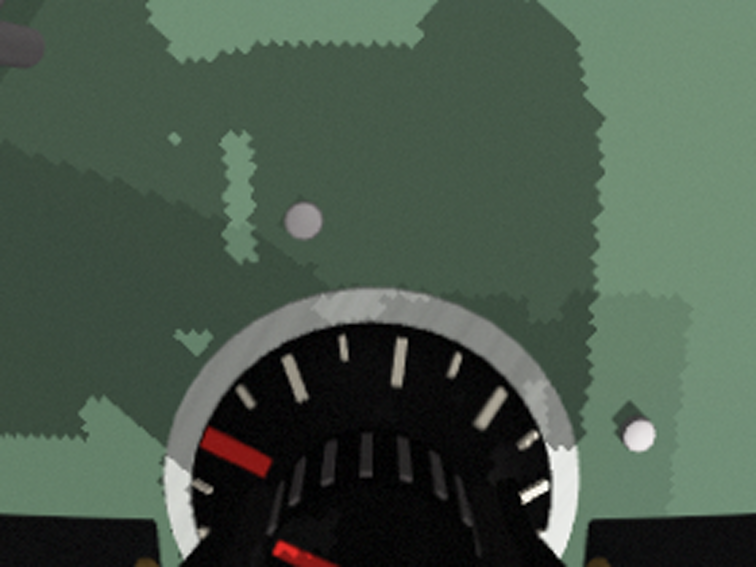

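```bash
python3 - <<'E'
from h import *
from station import r
p=np.load('box.npy'); pos=B(p,K-.013*n); N=30.9; D=.0628318
a=lambda k:-2.3+(k-N)*D
turn(r,p,-1.0,a(60),pos,.6); s=r.state();print(s['clock'],s['ft_torque']);r.wait(.3);
save(r.camera("top"),'t60.png',(180,100,360,300),3)
c=r.camera("wrist");save(c,'w60.png',(140,60,420,270),2.7);r.wait(.7)
E
```

```text
8.5083 [-7.08070481e-01  6.25189043e-04 -2.90470194e-01]
```

View pics/w60.png

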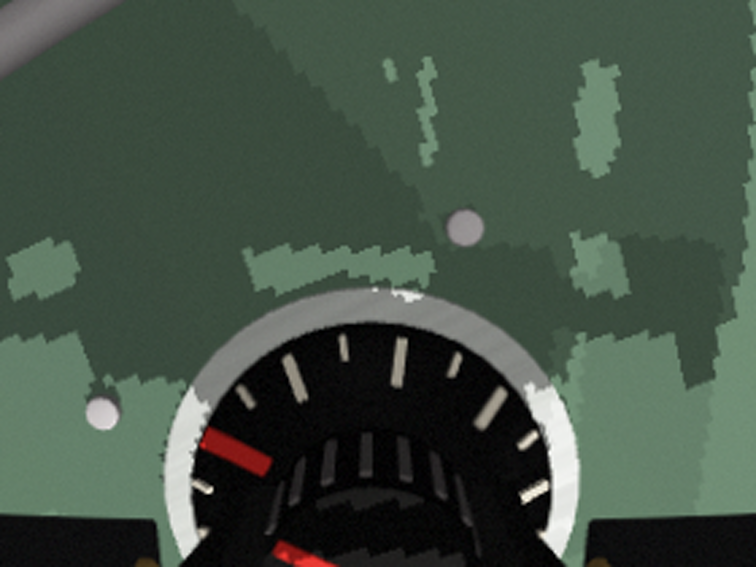

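View pics/t60.png

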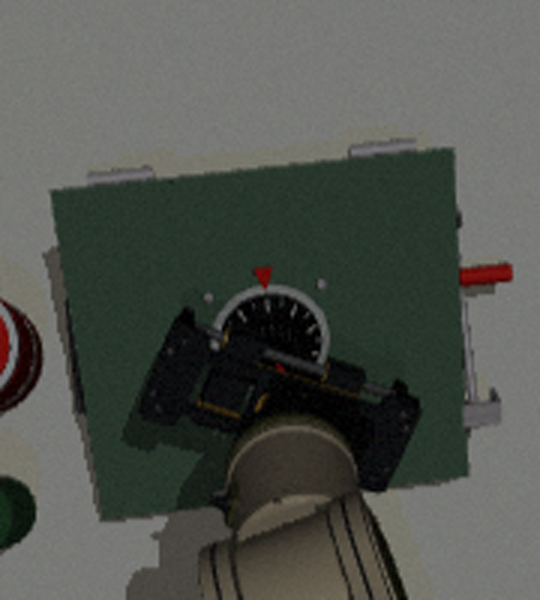

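The top view shows a long mark right below the pointer at (266,303), so 60 checks out. Next are 40 and 50.

```bash
python3 - <<'E'
from h import *
from station import r
p=np.load('box.npy'); pos=B(p,K-.013*n); N=30.9; D=.0628318
a=lambda k:-2.3+(k-N)*D
turn(r,p,a(60),a(40),pos,.65); r.wait(.5); save(r.camera("top"),'t40.png',(180,100,360,300),3);r.wait(.5)
turn(r,p,a(40),a(50),pos,.65); r.wait(.5); save(r.camera("top"),'t50.png',(180,100,360,300),3);r.wait(.4)
print(r.state()['clock'])
# release
r.set_gripper(.065)
r.move_l(B(p,K+.06*n),dialori(p,a(50)),max_speed=.15)
r.reach(B(p,K+.15*n),dialori(p,-2.0))
s=r.state();c=r.camera("wrist");save(c,'w50.png',(180,90,380,250),4);save(c,'w50f.png',None,1.4)
import pickle;pickle.dump((s,c),open('w50.pkl','wb'));print(s['clock'])
E
```

```text
13.9333
16.6917
```

View pics/w50.png

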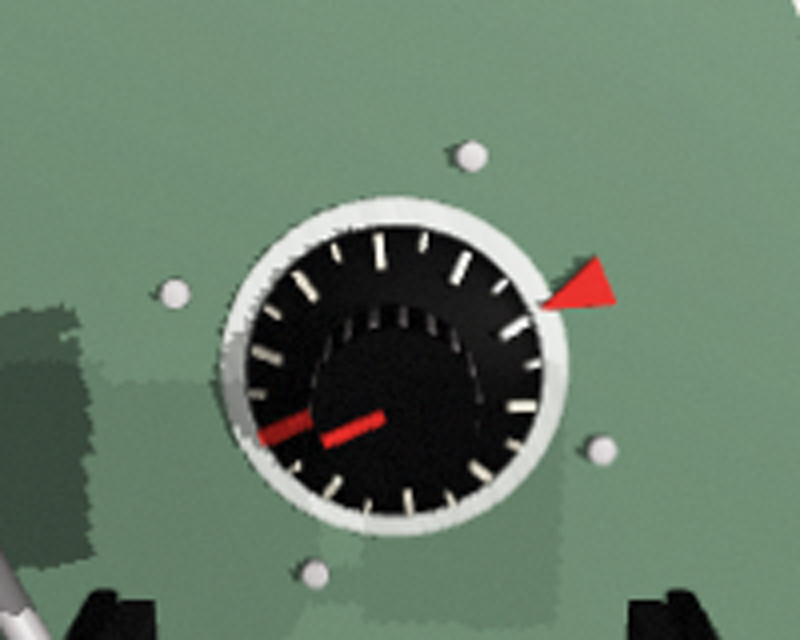

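View pics/t40.png

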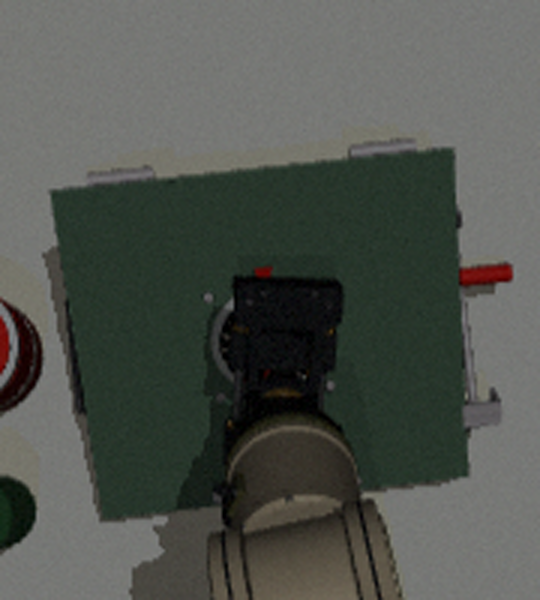

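View pics/w50f.png

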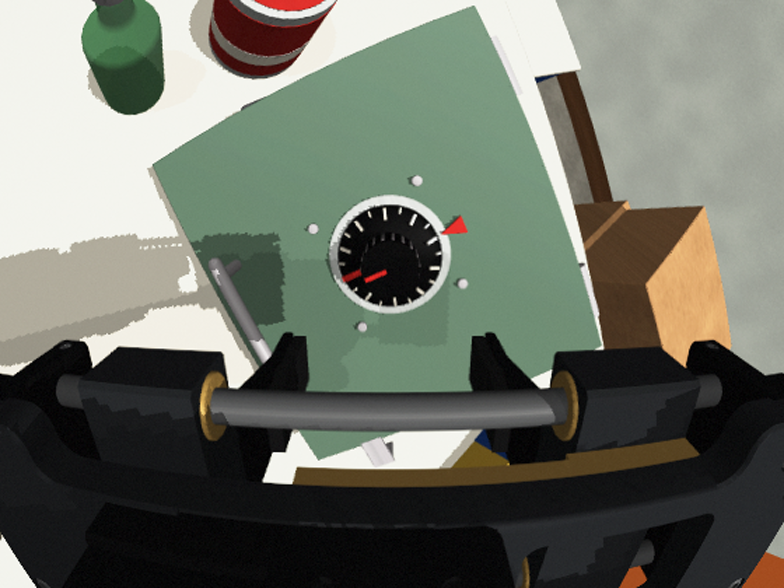

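```bash
cat >> h.py <<'E'
def lidT(th):  # rotation about hinge opening by th, box frame
    return Ro.from_rotvec([0,-(-th),0]) if False else Ro.from_rotvec([0,th,0])
def hpose(p,th,tilt,off=0.,dy=0.):
    # TCP pose gripping handle with lid at th, tool rotated by tilt about y; off = extra back along tool z
    R=lidT(th); pt=HG+R.apply(H-HG)+dy*Y
    Rt=lidT(tilt); z=Rt.apply(-n); x=Rt.apply(u); y=np.cross(z,x)
    pos=pt+z*(.019-off)
    o=(Ro.from_euler('z',p[2])*Ro.from_matrix(np.column_stack([x,y,z]))).as_rotvec()
    return B(p,pos),o
E
python3 - <<'E'
from h import *
from station import r
import pickle
p=np.load('box.npy')
s,c=pickle.load(open('w50.pkl','rb'))
print(wproj(c,s,B(p,np.array([H+.055*Y,H,H-.055*Y])))*1.4)
print(HG+lidT(.8).apply(H-HG))
for th in np.arange(0,.81,.1):
  for k in (1,.5,0):
    q=r.solve_ik(*hpose(p,th,th*k));print(round(th,1),k,None if q is None else q.round(2))
E
```

```text
[[216.66920445 262.95141777]
 [251.57846137 326.93569944]
 [286.16324057 385.86375955]]
[-0.11168906  0.          0.30311811]
0.0 1 [ 0.74 -0.12 -0.78  2.34 -0.27  0.4   0.27]
0.0 0.5 [ 0.74 -0.12 -0.78  2.34 -0.27  0.4   0.27]
0.0 0 [ 0.74 -0.12 -0.78  2.34 -0.27  0.4   0.27]
0.1 1 [ 0.74 -0.14 -0.78  2.26 -0.21  0.6   0.21]
0.1 0.5 [ 0.73 -0.17 -0.75  2.3  -0.28  0.54  0.27]
0.1 0 [ 0.7  -0.2  -0.72  2.34 -0.35  0.49  0.33]
0.2 1 [ 0.75 -0.12 -0.78  2.16 -0.15  0.79  0.16]
0.2 0.5 [ 0.72 -0.2  -0.73  2.24 -0.26  0.68  0.26]
0.2 0 [ 0.68 -0.26 -0.67  2.32 -0.38  0.57  0.36]
0.3 1 [ 0.76 -0.08 -0.8   2.05 -0.09  0.96  0.1 ]
0.3 0.5 [ 0.73 -0.21 -0.73  2.17 -0.24  0.8   0.23]
0.3 0 [ 0.67 -0.31 -0.64  2.29 -0.4   0.64  0.37]
0.4 1 [ 0.76 -0.02 -0.83  1.94 -0.02  1.12  0.04]
0.4 0.5 [ 0.74 -0.2  -0.73  2.1  -0.21  0.91  0.21]
0.4 0 [ 0.66 -0.35 -0.62  2.26 -0.4   0.71  0.37]
0.5 1 [ 0.76  0.07 -0.87  1.82  0.05  1.29 -0.02]
0.5 0.5 [ 0.74 -0.18 -0.74  2.02 -0.17  1.02  0.17]
0.5 0 [ 0.67 -0.37 -0.61  2.21 -0.4   0.78  0.37]
0.6 1 [ 0.75  0.17 -0.93  1.7   0.13  1.45 -0.09]
0.6 0.5 [ 0.76 -0.14 -0.77  1.93 -0.13  1.13  0.13]
0.6 0 [ 0.67 -0.38 -0.6   2.16 -0.39  0.83  0.36]
0.7 1 [ 0.72  0.29 -0.98  1.57  0.21  1.62 -0.17]
0.7 0.5 [ 0.76 -0.09 -0.8   1.83 -0.08  1.23  0.09]
0.7 0 [ 0.68 -0.37 -0.6   2.11 -0.37  0.88  0.34]
0.8 1 [ 0.67  0.42 -1.02  1.43  0.28  1.79 -0.24]
0.8 0.5 [ 0.77 -0.02 -0.84  1.73 -0.02  1.33  0.04]
0.8 0 [ 0.69 -0.36 -0.6   2.05 -0.36  0.92  0.32]
```

```bash
python3 - <<'E'
from h import *
from station import r
p=np.load('box.npy')
r.reach(*hpose(p,0,0,.09)); r.set_gripper(.05)
P,o=hpose(p,0,0,.0)
f0=r.state()['wrist_force']
print(r.move_l(P,o,max_speed=.08,max_force=8))
r.set_gripper(.0,40)
s=r.state();print(s['clock'],s['grip_width'],s['wrist_force']-f0,s['eef_pos']-P)
save(r.camera("top"),'t5.png',(180,100,360,300),3)
P,o=hpose(p,.06,.06);print(r.move_l(P,o,max_speed=.05,max_force=35));s=r.state();print(s['wrist_force']-f0,s['eef_pos']-P,s['grip_width'],s['clock'])
E
```

```text
False
20.0 0.009747360435655316 [-3.602205    1.26074953  1.67590987] [-3.28811410e-04 -3.36879595e-05 -2.22081704e-04]
False
[-3.2922842   0.4566946   0.36003453] [-2.99724045e-04 -5.16860050e-05 -3.81857934e-04] 0.00980782875733055 20.5083
```

View pics/t5.png

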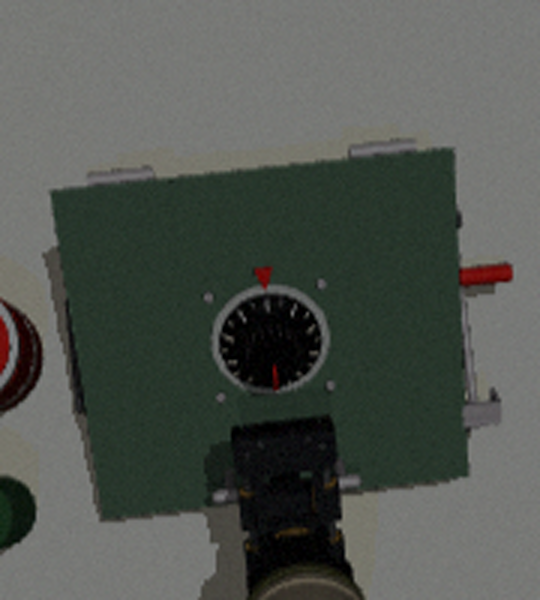

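```bash
python3 - <<'E'
from h import *
from station import r
save(r.camera("scene"),'s6.png',(190,170,420,310),3)
c=r.camera("wrist");save(c,'w6.png',None,1.4)
print(r.state()['wrist_force'],r.state()['ft_torque'])
E
```

```text
[-4.44511113  0.81414025 -0.11882427] [-0.17219586  0.99936852  0.05104993]
```

View pics/s6.png

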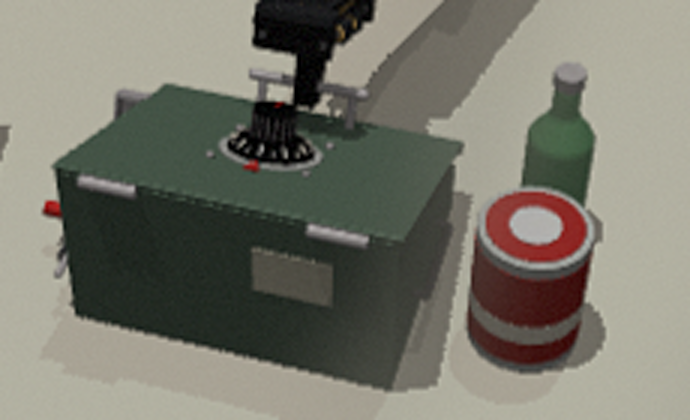

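View pics/w6.png

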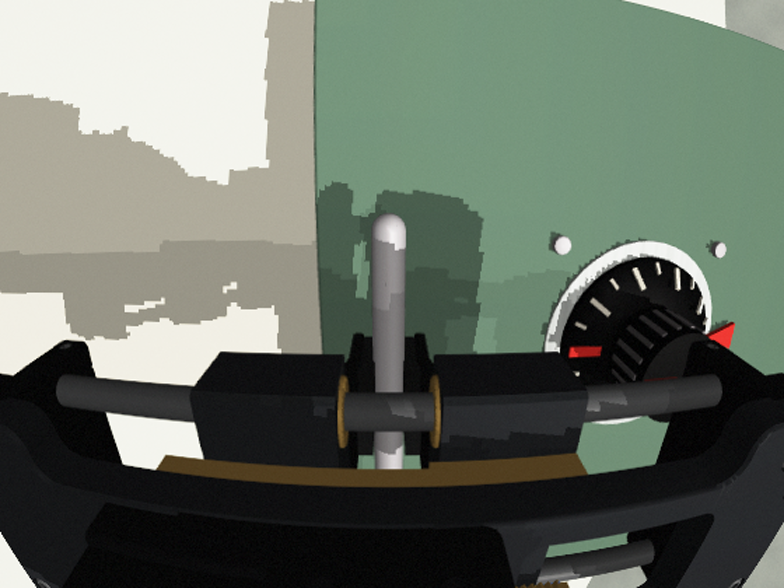

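The lid has come up: its far edge in the scene picture went from row 100 to row 84, and the bar is held between the pads. I keep raising.

```bash
python3 - <<'E'
from h import *
from station import r
p=np.load('box.npy')
for th in (.18,.30,.42,.54,.66,.75,.79,.815):
    P,o=hpose(p,th,th)
    h=r.move_l(P,o,max_speed=.07,max_force=30 if th>.7 else 40)
    s=r.state();print(th,h,s['wrist_force'].round(1),(s['eef_pos']-P).round(4),round(s['grip_width'],4),s['clock'])
    if h: break
save(r.camera("scene"),'s7.png',(170,130,420,310),3)
save(r.camera("top"),'t7.png',(180,60,400,300),2.5)
E
```

```text
0.18 False [-5.7 -1.3  0.9] [-0.0003 -0.     -0.0005] 0.0098 21.2
0.3 False [-7.  -1.2  0.7] [-0.0004 -0.     -0.0006] 0.0096 21.7917
0.42 False [-8.3 -1.5  0.3] [-0.0004 -0.     -0.0005] 0.0093 22.3833
0.54 False [-8.1 -1.7  0.1] [-0.0006 -0.     -0.0005] 0.0096 22.975
0.66 False [-9.4 -3.  -0.8] [-0.0007 -0.     -0.0005] 0.0095 23.5667
0.75 False [-11.1  -2.4   0.9] [-0.0007 -0.     -0.0003] 0.0095 24.05
0.79 False [-10.6  -2.7   2.7] [-0.0006 -0.     -0.0001] 0.0097 24.35
0.815 False [-15.4  -1.4 -10.9] [-0.0019 -0.0001 -0.002 ] 0.0096 24.6
```

View pics/s7.png

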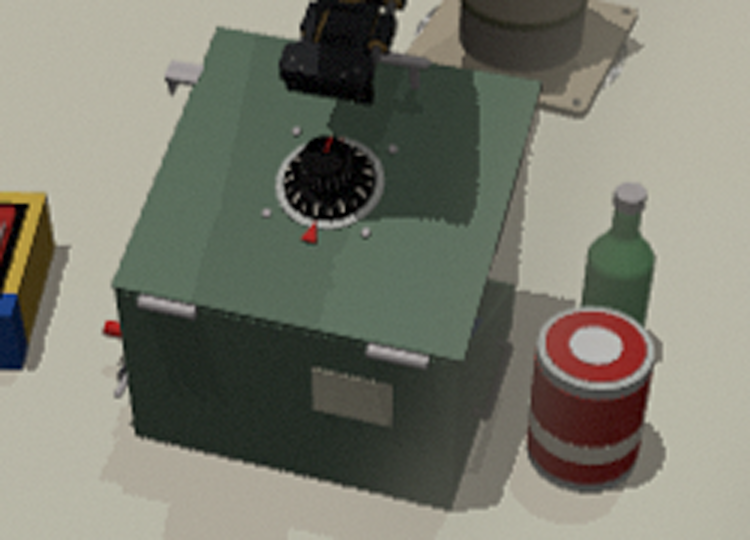

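View pics/t7.png

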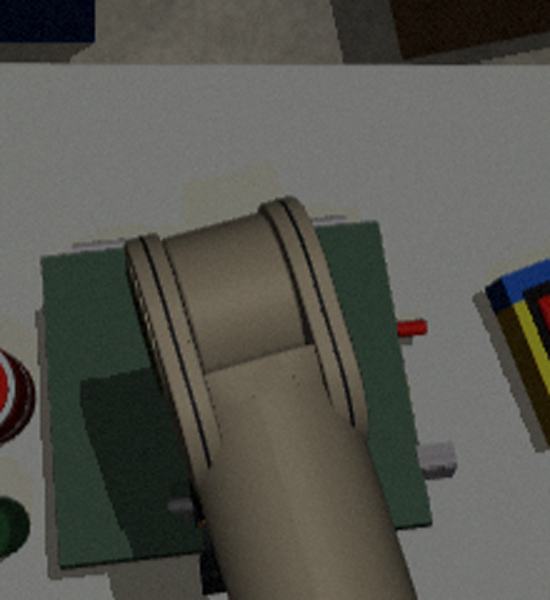

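```bash
cat >> h.py <<'E'
RO=.031
def ppose(p,xp,al,phi,off=0.,flip=False,dy=0.,zp=.045):
    k=np.array([xp+.12*np.cos(al),-.166-RO+dy,zp+.12*np.sin(al)])
    z=np.array([0,np.sin(phi),-np.cos(phi)]); x=np.array([-1. if flip else 1.,0,0]); y=np.cross(z,x)
    o=(Ro.from_euler('z',p[2])*Ro.from_matrix(np.column_stack([x,y,z]))).as_rotvec()
    return B(p,k+z*(.019-off)),o
E
python3 - <<'E'
from h import *
from station import r
p=np.load('box.npy')
c=r.camera("top");print(c['t'])
a=least_squares(lambda q:(proj(c,B(p,np.array([[q[0],q[1],.045]])))[0]-np.array([350.7,191.2])),[0,-.2]).x
print("knob end box",a); xp=a[0]-.12
for flip in (0,1):
 for phi in (.6,.8):
  for al,off in ((0,.12),(0,.06),(0,0),(.5,0),(1,0),(1.66,0),(1.66,.12)):
    q=r.solve_ik(*ppose(p,xp,al,phi,off,flip)); print(flip,phi,al,off,None if q is None else q.round(2))
E
```

```text
[-0.00450932  0.60797738  1.23043596]
knob end box [ 0.03022924 -0.21168251]
0 0.6 0 0.12 [ 0.84  0.95 -0.7   0.97  0.01  1.62  0.41]
0 0.6 0 0.06 [ 0.84  0.95 -0.71  1.09  0.02  1.5   0.41]
0 0.6 0 0 [ 0.84  0.97 -0.72  1.19  0.03  1.39  0.4 ]
0 0.6 0.5 0 [ 0.87  0.89 -0.73  1.21 -0.01  1.45  0.39]
0 0.6 1 0 [ 0.94  0.78 -0.75  1.29 -0.05  1.48  0.4 ]
0 0.6 1.66 0 [ 1.09  0.65 -0.8   1.46 -0.08  1.47  0.47]
0 0.6 1.66 0.12 [ 1.1   0.67 -0.8   1.21 -0.07  1.72  0.46]
0 0.8 0 0.12 [ 0.85  1.1  -0.7   0.8  -0.09  1.77  0.46]
0 0.8 0 0.06 [ 0.86  1.08 -0.71  0.96 -0.09  1.63  0.47]
0 0.8 0 0 [ 0.86  1.08 -0.72  1.08 -0.09  1.51  0.47]
0 0.8 0.5 0 [ 0.89  0.99 -0.73  1.11 -0.12  1.56  0.44]
0 0.8 1 0 [ 0.96  0.89 -0.76  1.21 -0.15  1.58  0.45]
0 0.8 1.66 0 [ 1.12  0.77 -0.8   1.39 -0.17  1.57  0.51]
0 0.8 1.66 0.12 [ 1.1   0.82 -0.78  1.1  -0.15  1.82  0.48]
1 0.6 0 0.12 [ 0.54  0.85 -0.06  1.   -0.44  1.65 -2.5 ]
1 0.6 0 0.06 [ 0.54  0.84 -0.11  1.12 -0.42  1.53 -2.5 ]
1 0.6 0 0 [ 0.52  0.86 -0.14  1.21 -0.41  1.41 -2.49]
1 0.6 0.5 0 [ 0.52  0.77 -0.13  1.23 -0.42  1.48 -2.51]
1 0.6 1 0 [ 0.55  0.66 -0.12  1.32 -0.43  1.51 -2.49]
1 0.6 1.66 0 [ 0.63  0.52 -0.12  1.49 -0.42  1.51 -2.42]
1 0.6 1.66 0.12 [ 0.32  0.57  0.46  1.27 -0.63  1.82 -2.28]
1 0.8 0 0.12 [ 0.71  1.04 -0.33  0.82 -0.37  1.78 -2.56]
1 0.8 0 0.06 [ 0.74  1.02 -0.42  0.97 -0.32  1.64 -2.56]
1 0.8 0 0 [ 0.49  0.96  0.    1.11 -0.64  1.59 -2.38]
1 0.8 0.5 0 [ 0.41  0.88  0.16  1.15 -0.73  1.67 -2.35]
1 0.8 1 0 [ 0.64  0.77 -0.18  1.23 -0.52  1.64 -2.46]
1 0.8 1.66 0 [ 0.25  0.68  0.51  1.45 -0.8   1.77 -2.15]
1 0.8 1.66 0.12 [ 0.85  0.71 -0.29  1.12 -0.42  1.86 -2.47]
```

```bash
python3 - <<'E'
from h import *
from station import r
import pickle
p=np.load('box.npy');xp=.0302-.12; PH=.75
r.set_gripper(.045)
P,o=hpose(p,.805,.805,.12); r.move_l(P,o,max_speed=.2)
P,o=ppose(p,xp,1.66,PH,.19); P=P+[0,0,.04]; r.reach(P,o)
s=r.state();c=r.camera("wrist");pickle.dump((s,c),open('w8.pkl','wb'));save(c,'w8.png',None,1.4)
save(r.camera("scene"),'s8.png',(120,60,420,310),2.5)
save(r.camera("top"),'t8.png',(180,60,400,300),2.5);print(s['clock'])
P,o=ppose(p,xp,0,PH,.14); r.reach(P,o)
s=r.state();c=r.camera("wrist");pickle.dump((s,c),open('w9.pkl','wb'));save(c,'w9.png',None,1.4);print(s['clock'],s['eef_pos']-P)
kk=np.array([[xp+.12,-.166,.045],[xp+.12,-.212,.045],[xp,-.166,.045],[xp+.2,-.166,.045]])
print(wproj(c,s,B(p,kk))*1.4)
E
```

```text
27.625
28.7167 [ 0.00011394 -0.00136657  0.0020259 ]
[[389.47177028 234.32759806]
 [389.64513881 295.62299147]
 [221.48521823 236.5585272 ]
 [503.97683908 235.41865918]]
```

View pics/w8.png

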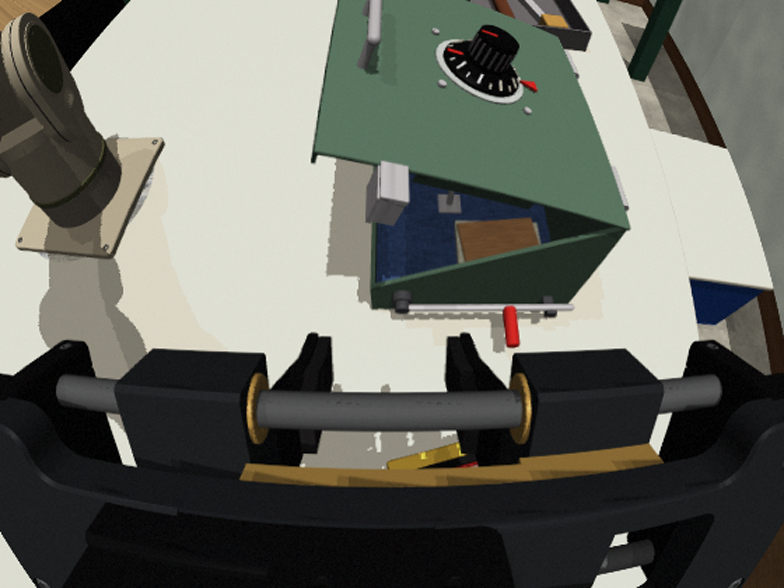

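View pics/w9.png

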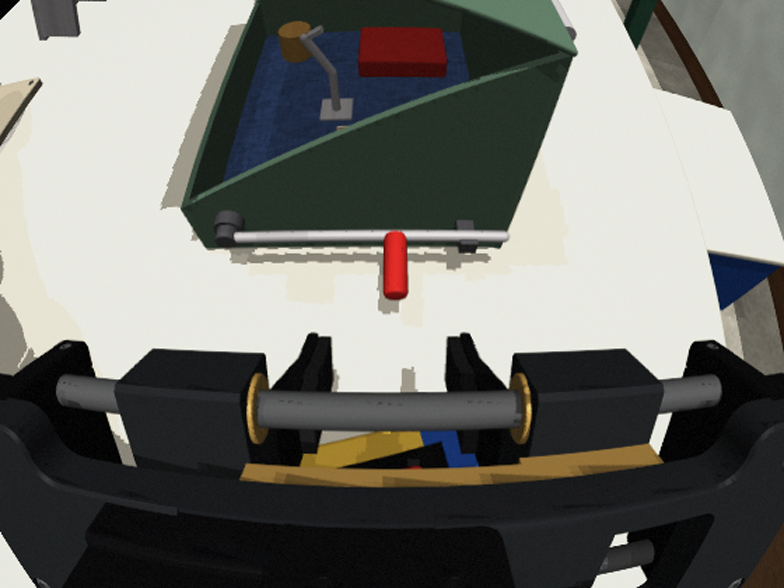

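View pics/s8.png

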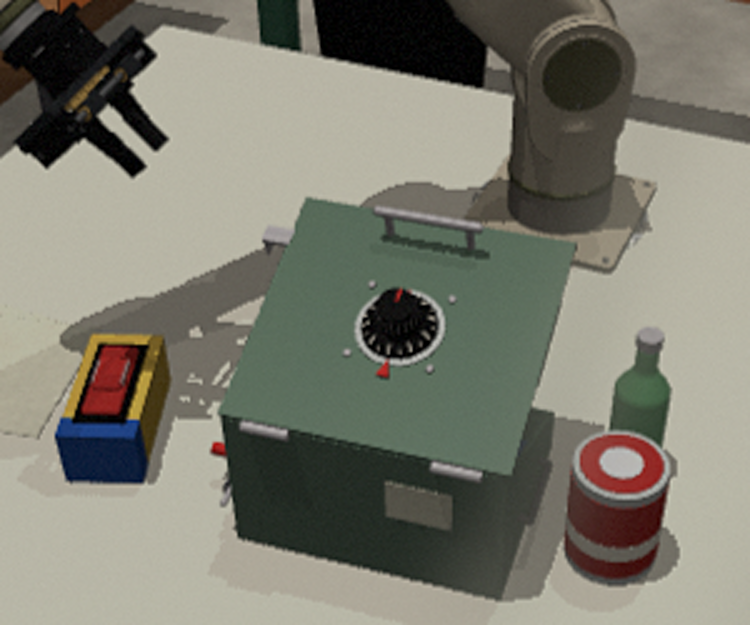

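View pics/t8.png

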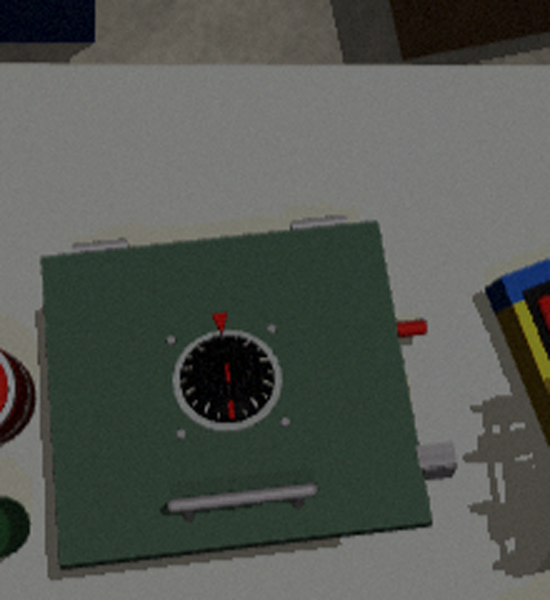

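Wrist view: red knob axis at column 395 (predicted 389), rod end at (508,237). I shift the pivot +4 mm and grasp.

```bash
python3 - <<'E'
from h import *
from station import r
p=np.load('box.npy');xp=-.086; PH=.75
r.set_gripper(.05)
P,o=ppose(p,xp,0,PH,.05); r.move_l(P,o,max_speed=.15)
f0=r.state()['wrist_force']
P,o=ppose(p,xp,0,PH,0.); print(r.move_l(P,o,max_speed=.06,max_force=6))
s=r.state();print(s['clock'],s['eef_pos']-P)
r.set_gripper(0.,12)
s=r.state();print(s['clock'],s['grip_width'],s['wrist_force']-f0)
c=r.camera("wrist");save(c,'w10.png',None,1.4)
E
```

```text
False
30.9167 [ 0.00019902 -0.00043443  0.00029772]
31.6 0.015522137376846821 [ 5.69086768  1.07194786 -1.74440057]
```

View pics/w10.png

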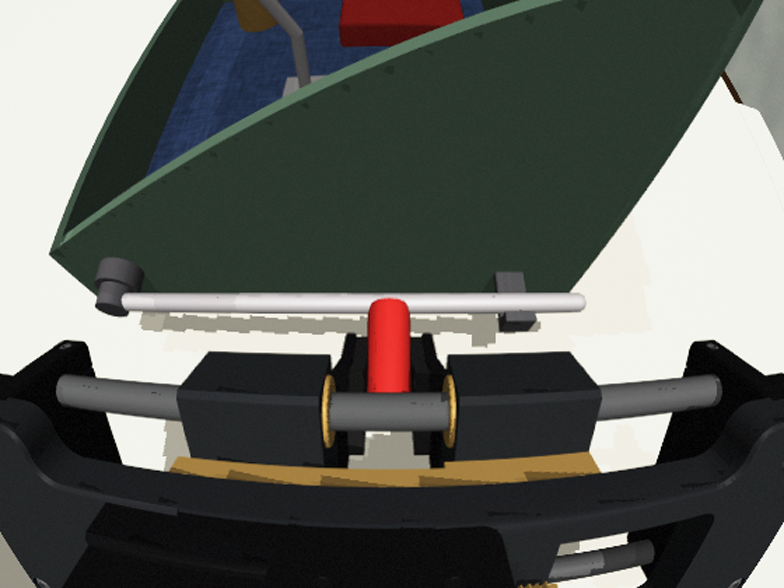

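```bash
python3 - <<'E'
from h import *
from station import r
import pickle
p=np.load('box.npy');xp=-.085; PH=.75
f0=r.state()['wrist_force']
for al in np.r_[np.arange(.2,1.5,.2),1.5]:
    P,o=ppose(p,xp,al,PH); h=r.move_l(P,o,max_speed=.07,max_force=20)
    s=r.state();print(al.round(2),h,(Ro.from_euler('z',-p[2]).apply(s['wrist_force'])).round(1),(s['eef_pos']-P).round(4),round(s['grip_width'],4),s['clock'])
    if h: break
s=r.state();c=r.camera("wrist");pickle.dump((s,c),open('w11.pkl','wb'));save(c,'w11.png',None,1.4)
save(r.camera("scene"),'s11.png',(120,60,420,310),2.5)
save(r.camera("top"),'t11.png',(180,60,400,300),2.5)
E
```

```text
0.2 False [ 1.7  0.1 -0.5] [ 0.      0.     -0.0002] 0.0157 32.1417
0.4 False [ 6.7 -0.3  1.6] [0.0008 0.0001 0.0001] 0.0157 32.6333
0.6 False [ 8.3 -1.6  4.8] [0.0018 0.0002 0.0011] 0.0157 33.125
0.8 False [12.1 -1.4 10.5] [0.0028 0.0003 0.0024] 0.0156 33.6167
1.0 False [ 9.9 -2.1 13.5] [0.0027 0.0003 0.0029] 0.0158 34.1083
1.2 False [ 6.  -2.3 13.4] [0.0017 0.0002 0.0023] 0.0159 34.6
1.4 False [ 1.4 -2.1 11.4] [0.0005 0.0001 0.0013] 0.0154 35.0917
1.5 False [-0.1 -1.5  7.2] [-0.0001 -0.      0.0006] 0.0155 35.4167
```

View pics/w11.png

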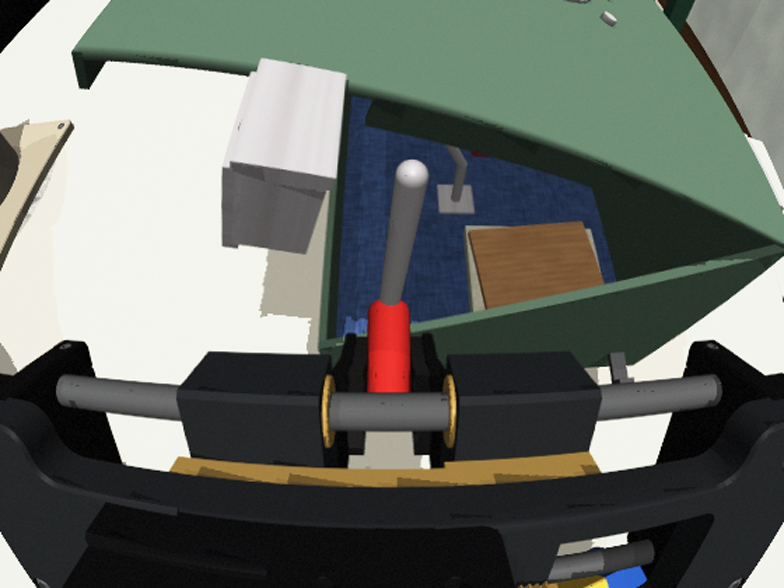

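View pics/t11.png

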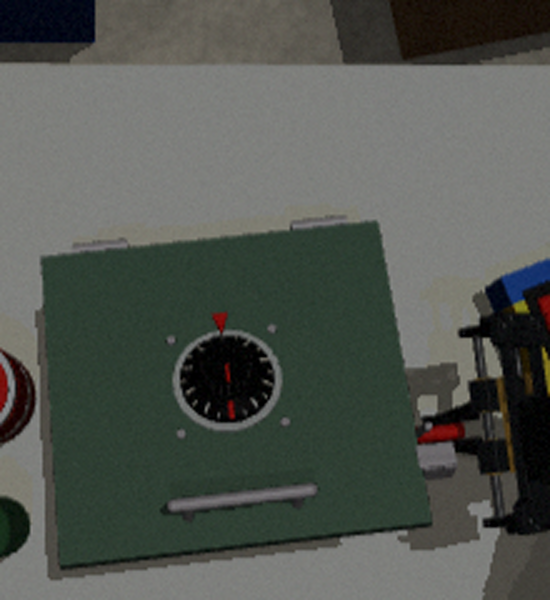

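```bash
python3 - <<'E'
from h import *
from station import r
import pickle
p=np.load('box.npy');xp=-.085; PH=.75
for al in (1.58,1.64,1.68,1.72):
    P,o=ppose(p,xp,al,PH); h=r.move_l(P,o,max_speed=.04,max_force=7)
    s=r.state();print(al,h,(Ro.from_euler('z',-p[2]).apply(s['wrist_force'])).round(1),(s['eef_pos']-P).round(4),round(s['grip_width'],4),s['clock'])
    if h: break
s=r.state();c=r.camera("wrist");save(c,'w12.png',None,1.4)
save(r.camera("scene"),'s12.png',(120,60,420,310),2.5)
E
```

```text
1.58 False [-0.1 -1.2  5.7] [-0.0002 -0.      0.0001] 0.0157 35.9583
1.64 False [-0.6  0.2  1.8] [-0.0005 -0.0001 -0.0004] 0.0155 36.2917
1.68 False [-0.1 -0.7 -0.8] [-0.0004 -0.     -0.0003] 0.0154 36.5583
1.72 True [ 9.7 -0.6 -0.3] [0.004  0.0004 0.0004] 0.0154 36.7667
```

View pics/w12.png

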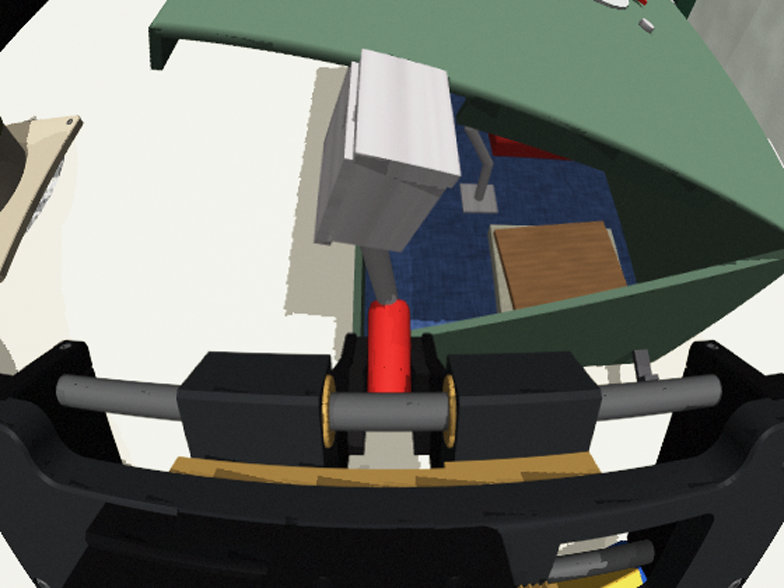

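The rod's end is hidden inside the pocket, and contact with the plate was felt. I release and back off.

```bash
python3 - <<'E'
from h import *
from station import r
p=np.load('box.npy');xp=-.085; PH=.75
P,o=ppose(p,xp,1.685,PH); r.move_l(P,o,max_speed=.04)
s=r.state();print(s['wrist_force'],s['clock'])
r.set_gripper(.05)
P,o=ppose(p,xp,1.685,PH,.05); r.move_l(P,o,max_speed=.08)
P,o=ppose(p,xp,1.685,PH,.16); r.move_l(P,o,max_speed=.15)
r.wait(.5)
c=r.camera("wrist");save(c,'w13.png',None,1.4)
save(r.camera("scene"),'s13.png',(120,60,420,310),2.5)
save(r.camera("top"),'t13.png',(130,60,430,320),2.3);print(r.state()['clock'])
E
```

```text
[ 1.9760568  -0.24119521  0.36761441] 37.1167
40.2917
```

View pics/w13.png

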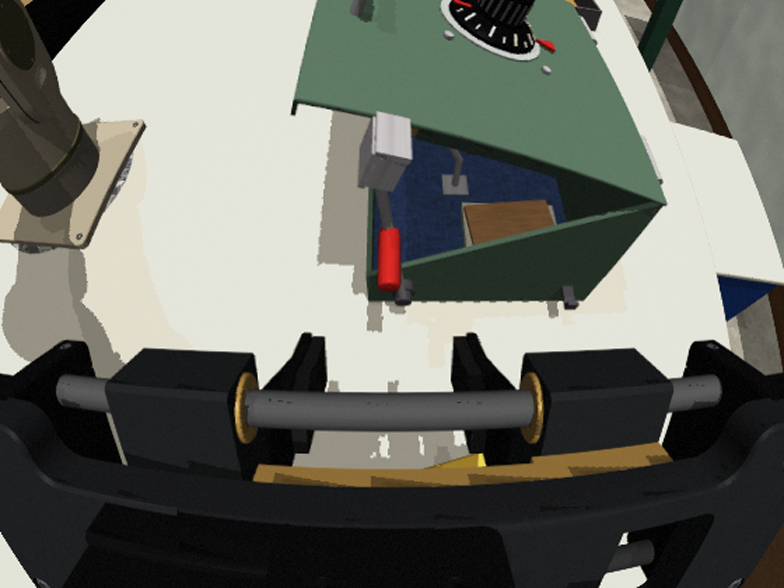

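View pics/s13.png

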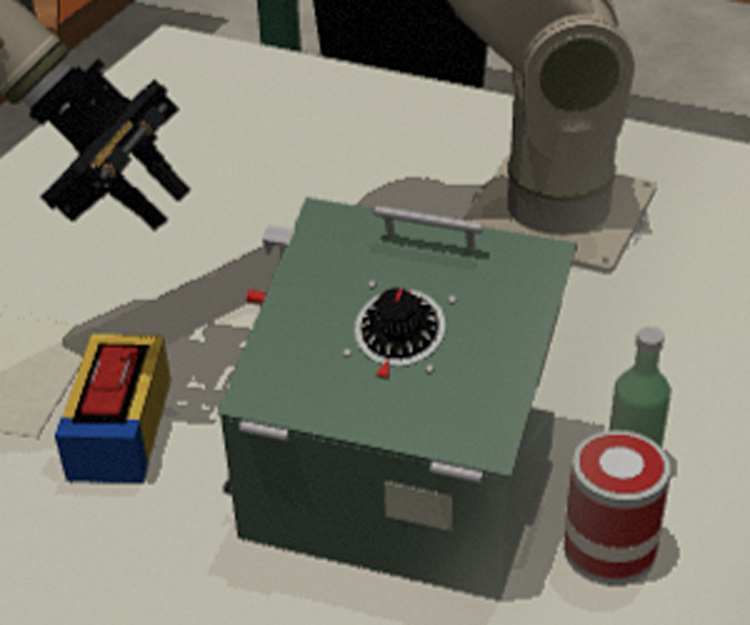

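View pics/t13.png

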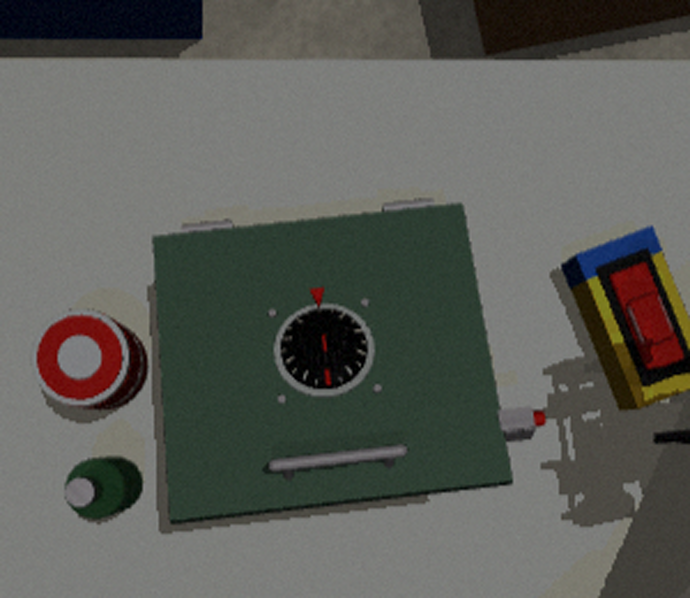

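```bash
python3 - <<'E'
from h import *
from station import r
p=np.load('box.npy');c=r.camera("scene");ct=r.camera("top")
for th in (.75,.78,.8,.82):
    M=np.array([HG+lidT(th).apply(H-HG+d*Y) for d in(.055,-.055)]);q=B(p,M)
    print(th,((proj(ct,q)-[130,60])*2.3).round(1).tolist(),((proj(c,q)-[120,60])*2.5).round(1).tolist())
E
```

```text
0.75 [[276.5, 467.3], [401.2, 452.9]] [[479.3, 232.3], [379.8, 215.4]]
0.78 [[275.8, 463.8], [401.5, 449.4]] [[478.7, 228.5], [378.7, 211.6]]
0.8 [[275.4, 461.3], [401.6, 446.8]] [[478.2, 226.0], [377.9, 209.1]]
0.82 [[274.9, 458.7], [401.7, 444.2]] [[477.7, 223.6], [377.1, 206.7]]
```

```bash
python3 - <<'E'
from h import *
from station import r
p=np.load('box.npy');c=r.camera("scene")
q=B(p,np.array([H+.055*Y,H-.055*Y]));print((proj(c,q)-[190,170])*3)
import cv2
a=cv2.imread('pics/s7.png');print(a.shape)
save(c,'s14.png',(225,130,355,170+20),6)
E
```

```text
[[361.79269008 107.4030683 ]
 [252.58564147  86.15595428]]
(540, 750, 3)
```

View pics/s14.png

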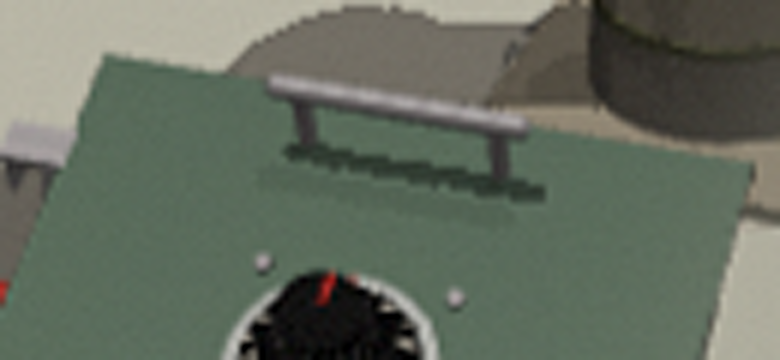

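```bash
python3 - <<'E'
from station import r
r.sign_off();print("ok")
E
```

```text
the job is handed in; nothing more can be done
ok
```

The strongbox is open: lid at its stop, prop rod standing in the socket, and the job was handed in at about 40 s with the gripper well clear.

- **Dial:** I turned it in one grip from about 31 left to 60, right to 40 and left to 50, pausing about 1 s on each. The pictures showed no slip in the grip. The top picture showed a long mark under the pointer at 60. At 40 the arm hid the dial, so that stop rests on the measured turn. At 50 the picture read within about 1 mark, and the lid then came free.
- **Lid:** I raised it by the handle until the vertical force jumped by about 14 N at the stop. The scene picture fits an opening of about 0.80 rad. The top view alone reads about 0.76, but it was off by the same amount with the lid shut.
- **Prop rod:** I swung it up past upright until it met the front plate at about 1.69 rad. The side load reached about 16 N on the way, more than expected, because my pivot estimate was a few millimetres off. After I let go, the pictures show its end inside the pocket and standing there on its own.
- **Other lots:** the oil tin, bottle and model car box look unmoved in the before and after pictures.

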